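Index the sample carousel one notch to bring the bottle into the beam

TASK

The vial standing in the beam, between the lens and the iris at the far side of the indexing carousel, has been measured; the round bottle in a nest beside it is next (a square filter cube stands on its other side). With closed fingertips, press the plunger's dished thumb button down to free the carousel, turn the carousel one notch the way that brings the bottle into the beam, and let the plunger spring fully up into the new notch. Do not touch or lift what stands in the nests, which must ride along upright, and leave the loose things around where they are.

Things in the scene. Friction and masses are not known exactly. Their poses are not given: they have to be found in the camera images.
- button_dish (a point): Centre of the dish floor of the plunger's round black thumb button, 44 mm across, at the carousel's rim on the robot's side, 124 mm from the spindle. The dish is 37 mm across inside, its rim 5 mm high, its floor 132 mm above the table when up. It goes down as pressed and round with the carousel. Closed fingertips in the dish can both press it and push it round.
- plunger (a joint): How far the button is pressed, m: 0 = up, pin seated in a notch; 0.012 = bottom stop. Spring: about 3 N up, 7 N at the bottom. From 0.0105 on the pin is below the notched plate and the carousel is free. Let go between notches, the pin rides under the plate with the button about 9 mm down. The tapered pin pulls itself into a notch when let up within 3 mm (0.03 rad) of it.
- deck (a joint): Angle of the carousel, rad, 0 at the start, growing counterclockwise seen from above. Eight notches, pi/4 apart, one of them at 0. Once freed it turns with little friction; with the pin in a notch it is locked.
- spindle (a point): On the carousel's vertical turning axis, on top of the deck, 92 mm above the table. A grey fixed base carries a steel plate (216 mm across) with eight notches in its edge; above it turns an aluminium deck (188 mm across) with eight black square nests, 34 mm inside, walls 6 mm high, centres 70 mm from the axis. The point does not turn; its x axis points to the beam station, away from the button.
- beam (a point): Fixed point on the optical axis between the lens mount and the iris mount, over the beam station: 70 mm from the turning axis, 108 mm above the table. Its y axis lies along the beam.
- filter_cube_centre (a point): Centre of a black square filter cube, 30 x 30 x 32 mm (tall), loose in the nest on the other side of the beam station from the bottle.
- amber_bottle_centre (a point): Centre of the round bottle with a black screw cap, 27 mm across and 65 mm tall, a little larger than the vials; loose in a nest next to the beam station, on one side of it or the other.
- vial_mid_centre (a point): Centre of the small vial, 22 mm across and 60 mm tall, that stands in the beam station's nest at the start; loose.
- vial_side_centre (a point): Centre of a second vial of the same size, loose, two nests counterclockwise (seen from above) from the beam station.
- lens: Lens mount on a post and slotted base, 70 x 44 x 129 mm, fixed; origin under its foot. Stands on one side of the beam station, about 120 mm from it along the beam.
- iris: Iris mount on a post and slotted base, 70 x 61 x 121 mm, on an 8 mm spacer, fixed; origin under its foot. Stands on the other side of the beam station, about 120 mm from it.
- can_tall: Bystander: round objective can, 37 mm across, 58 mm tall, loose; origin under its centre.
- can_short: Bystander: round objective can, 37 mm across, 46 mm tall, loose; origin under its centre.
- post_stand: Bystander: steel post standing, 13 mm across, 75 mm tall, loose; origin under its centre.
- fork_left: Bystander: black clamping fork lying on the table, 25 x 60 x 16 mm, loose; origin under its centre.
- fork_right: Bystander: another clamping fork, the same size, loose; origin under its centre.
Not all that is in view belongs to the job. Leave any pink or purple look-alike of the part that bears vial_mid_centre alone.

How it is judged:
On the way, in this order (a step that is already met when the one before it is completed fails the run):
1. the thumb button is pressed down by the fingers until the carousel is free (value of joint plunger above 0.009 m and contact force between the fingers and plunger above 1 N), for 0.1 s.
2. the carousel has been turned more than half-way, the bottle towards the beam (horizontal distance between amber_bottle_centre and beam below 0.028 m), for 0.1 s.
At the end, for the whole second after the job is handed in: The carousel rests within 0.03 rad of the notch next to the first, the button is up within 2 mm, the bottle is within 8 mm of the beam point seen from above, and cube, bottle and vials stand upright (0.12 rad) in their nests (6 mm in height) ((value of joint deck between 0.755398 and 0.815398 rad or value of joint deck between -0.815398 and -0.755398 rad) and value of joint deck between -1 and 1 rad and value of joint plunger below 0.002 m and horizontal distance between amber_bottle_centre and beam below 0.008 m and velocity of joint deck between -0.05 and 0.05 rad/s and height (world z) of filter_cube_centre between 0.102 and 0.114 m and height (world z) of amber_bottle_centre between 0.1185 and 0.1305 m and height (world z) of vial_mid_centre between 0.116 and 0.128 m and height (world z) of vial_side_centre between 0.116 and 0.128 m and angle between each of filter_cube_centre, amber_bottle_centre, vial_mid_centre, vial_side_centre's own z axis and vertical below 0.12 rad); the robot touches nothing.
It fails at once if something in a nest is lifted or tipped (height (world z) of filter_cube_centre above 0.12 m or height (world z) of amber_bottle_centre above 0.1365 m or height (world z) of any of vial_mid_centre, vial_side_centre above 0.134 m or angle between any of filter_cube_centre, amber_bottle_centre, vial_mid_centre, vial_side_centre's own z axis and vertical above 0.35 rad).
It fails at once if something in a nest is touched by the robot (contact force between any of the fingers, the arm and filter_cube above 0.5 N or contact force between any of the fingers, the arm and amber_bottle above 0.5 N or contact force between any of the fingers, the arm and vial_mid above 0.5 N or contact force between any of the fingers, the arm and vial_side above 0.5 N).
It fails at once if a loose thing standing around is moved by more than 10 mm (distance of any of can_tall, can_short, post_stand, fork_left, fork_right from where it was at the start of the episode above 0.01 m).
It also fails if it takes over 42 s, if anything falls off the work surface, if the arm or the gripper's body presses on something with over 40 N, if the wrist force passes 120 N, or if a joint passes its speed limit or range.

ROBOT

A 6-joint arm with a two-finger parallel gripper is mounted at the origin on a cart in front of the work surface, level with it; the furniture and walls round the work are solid. World frame = base frame: x ahead of the robot, y to its left, z up, the work surface at z = 0. Lengths are in m, angles in rad, forces in N, time in s.
With the tool pointing down it reaches from about 0.325 to 0.925 m from the base axis. Payload 3.1 kg.
Tool frame: the origin (TCP) lies at the very end of the fingers, on their centre line; the grasp point (between the pads) lies 19 mm behind it; z points along the fingers, y is the line along which they close (so a half turn about z gives the same grasp; the last joint's range is limited). The gripper opens to 85 mm and grips with 20 to 120 N. Pads are 22 mm wide; open, the fingers measure 114 mm over their backs; the gripper's body (76 mm by 85 mm) begins 54 mm behind the grasp point. The pads swing forward as they close: fully open they stand 13 mm farther back than shut.
Start: joints at [1.042, 0.217, 1.613, -0, 1.311, -0.112], TCP at [0.253, 0.572, 0.231] pointing down, gripper open.
Joint ranges: [-2.75, 2.75], [-0.78, 2.1], [0.31, 2.55], [-1.13, 4.27], [0.13, 2.63], [-2.58, 2.58]. Speed limits (rad/s): [2.79, 2.79, 3.14, 3.14, 3.14, 3.14].

INTERFACE

Orientations are given as [roll, pitch, yaw] about the fixed x, y, z axes, in that order (R = Rz(yaw) Ry(pitch) Rx(roll)).
In Python, from rig import r gives the robot as it stands. The module is installed in compiled form; this text tells all that it offers.
- The arm moves only by the shell command python3 -m crank 'ROWS'. ROWS is JSON, one flat list of numbers, 7 for each row, row after row: the turn, a rotation vector about the tool's x, y, z in degrees, then the shift along the tool's x, y, z in m, then the closure, from 0 (fully open) to 1 (shut). A call has 1 to 10 rows; each row is the pose to reach, as a shift and turn from the pose commanded when the call began, along the tool's axes at that moment; what a row does not reach only later rows make up. A row lasts 1/12 s, in which the tool goes at most 41.7 mm and 7.16 degrees, less where a joint would pass 70% of its speed; a pose out of reach is approached as far as the arm can. A call with a gripper value outside its range is refused whole. The fingers move at their own pace and stop on an object; the grip force is fixed at half the most. Time passes only in rows, so rows that repeat a pose let the fingers close. It gives the time, the measured TCP pose, the force, the opening and the grip force at its end, in the units of the state.
- r.get_state(): the state, without advancing time (a new reading comes with each control period).
- r.camera(name): name is "scene" or "top" or "wrist"; returns the picture (420x560x3 uint8, blue, green, red); there is no depth.
- r.get_calibration(name): a dict with "fx", "fy", "cx", "cy" (pixels), "dist_coeffs" ([k1, k2, p1, p2, k3] as OpenCV has them; the pictures are not rectified), "cam_to_world" (4x4, takes a point from camera to world coordinates); the wrist camera has in their place "tool_from_camera" (4x4, takes a point from camera to tool coordinates, whose origin is the TCP and whose axes are the flange's). Camera axes: x right, y down, z forward; pixel columns grow to the right and rows downward; lengths in m; the calibration is good to about 2 mm. A picture is of the moment at which its call begins: read the wrist's pose just before it. get_calibration takes no time and is no camera call.
- r.job_done(): hands the job in; it is judged then, once.
The state is a dict: "time": time; "qpos": joint angles; "joint_vel": joint speeds; "joint_torque": joint torques, N m; "eef_pos": TCP position; "tool_rot": TCP orientation; "contact_force": force on the tool from outside, world axes, zero at the start; "moment": the same for the moment, N m; "grip_width": opening from 0.0 (shut) to 1.0 (fully open); "grip_force": force on a finger pad.
Only numpy, scipy, OpenCV 4.12 (cv2) and the standard library are available. Lean on these libraries where they do the work, as an engineer would, in place of code of your own. Each camera call takes 0.05 s, during which the arm holds its last target. There are 200 camera calls.

## Working session

There is one attempt and no reset: what is moved stays moved. The work goes in short steps, Python scripts to look and compute and a shell command to move; the robot and the scene stay as the last step left them, time stands still between calls to the robot, and variables do not carry over. Pictures are saved under pics/ and viewed, at most 10 in all, crops included, and the job is handed in when it is done.

```bash
mkdir -p pics; python3 - <<'E'
from rig import r
import cv2,numpy as np
s=r.get_state();print(s)
a=r.camera("scene");b=r.camera("top")
cv2.imwrite("pics/scene.png",a);cv2.imwrite("pics/top.png",b)
for n in("scene","top","wrist"):print(n,r.get_calibration(n))
E
```

```text
{'time': 0.0, 'qpos': array([ 1.04178494e+00,  2.17764971e-01,  1.61493969e+00, -1.64039857e-06,
        1.31130245e+00, -1.12170953e-01]), 'joint_vel': array([-0.00020201,  0.00170584, -0.00181612, -0.00196284,  0.00055407,
        0.00047518]), 'joint_torque': array([ 1.91165359e-04, -3.96840227e+01, -3.03857660e+01, -1.57196305e-04,
        9.67586471e-03, -7.03819765e-06]), 'eef_pos': array([0.25259264, 0.57078604, 0.22995867]), 'tool_rot': array([-3.13919320e+00, -2.68688975e-04,  2.72475232e+00]), 'contact_force': array([-0.39555439,  0.84322695,  0.54258024]), 'moment': array([ 0.00786825, -0.01735405,  0.01144629]), 'grip_force': 0.0, 'grip_width': 1.000030369840104}
scene {'fx': 496.5845994622493, 'fy': 496.5845994622493, 'cx': 285.70597562353606, 'cy': 212.98515769752933, 'dist_coeffs': array([-0.00598296,  0.        ,  0.        ,  0.        ,  0.        ]), 'cam_to_world': array([[-0.88774454, -0.33039172,  0.32054788,  0.16539612],
       [-0.46010246,  0.65902496, -0.59497213,  0.67554499],
       [-0.01467519, -0.67566813, -0.73705985,  0.99273846],
       [ 0.        
[... 361 characters left out ...]
1, -0.01062642],
       [ 0.0220009 , -0.13332723, -0.99082784,  1.33585129],
       [ 0.        ,  0.        ,  0.        ,  1.        ]])}
wrist {'fx': 366.9856233837172, 'fy': 366.9856233837172, 'cx': 277.43907049335445, 'cy': 212.41634680109576, 'dist_coeffs': array([-0.04764002,  0.        ,  0.        ,  0.        ,  0.        ]), 'tool_from_camera': array([[-4.96870718e-04, -9.46982243e-01, -3.21285519e-01,
         8.26413971e-02],
       [ 9.99999859e-01, -5.30549658e-04,  1.72757764e-05,
         8.14977477e-04],
       [-1.86817776e-04, -3.21285465e-01,  9.46982373e-01,
        -1.42994588e-01],
       [ 0.00000000e+00,  0.00000000e+00,  0.00000000e+00,
         1.00000000e+00]])}
```

View pics/scene.png

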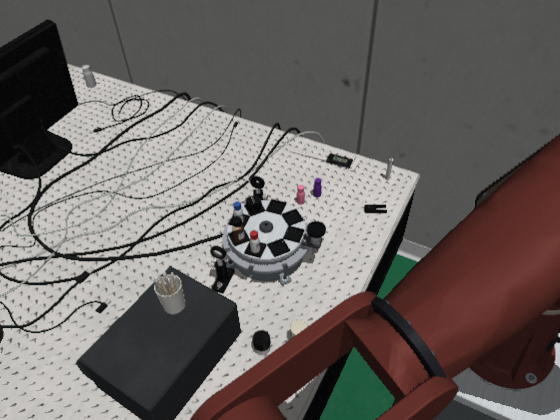

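View pics/top.png

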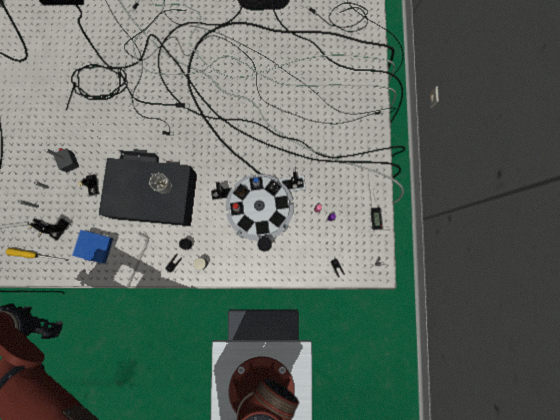

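```bash
cat > h.py <<'E'
import cv2,numpy as np
from rig import r
def ray(n,u,v,z):
    c=r.get_calibration(n);K=np.array([[c['fx'],0,c['cx']],[0,c['fy'],c['cy']],[0,0,1]])
    T=c['cam_to_world']
    p=cv2.undistortPoints(np.array([[[u,v]]],float),K,c['dist_coeffs'])[0,0]
    d=T[:3,:3]@[*p,1];o=T[:3,3];return o+d*(z-o[2])/d[2]
E
python3 - <<'E'
from h import *
a=cv2.imread("pics/top.png");b=cv2.imread("pics/scene.png")
A=cv2.resize(a[160:260,205:305],(600,600),interpolation=3)[:, :]
B=cv2.resize(b[160:300,200:340],(600,600),interpolation=3)
A=cv2.resize(A,(400,400));B=cv2.resize(B,(400,400))
cv2.imwrite("pics/crop.png",np.hstack([A,B]))
print("button",ray("top",265,243,.137),"spindle",ray("top",259.5,205.5,.1),"btn scene",ray("scene",316.5,230,.137),"sp scene",ray("scene",266,227,.1))
E
```

```text
button [ 0.45766188 -0.00874595  0.137     ] spindle [0.5758914  0.00921412 0.1       ] btn scene [ 4.51168197e-01 -8.06776962e-05  1.37000000e-01] sp scene [0.57475684 0.01608897 0.1       ]
```

View pics/crop.png

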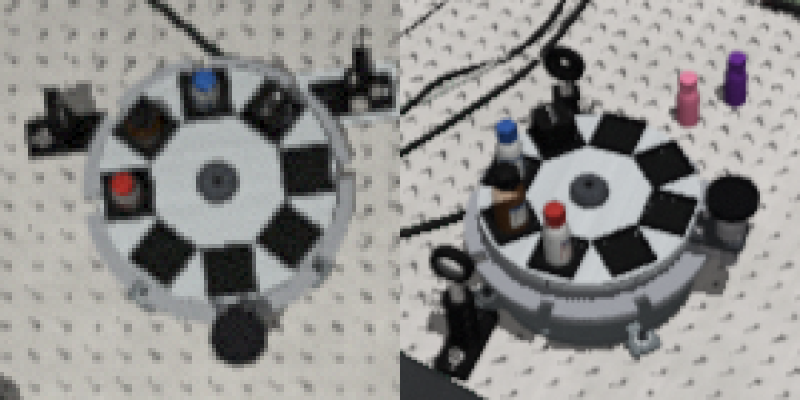

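Candidates: the button is the black disc at top (265,243), not the black can at (186,243), the nests, or the hub at (259,205). The vial in the beam is blue-capped at (255,183), and the pink and purple look-alikes at (318,208) and (332,216) are ignored. The bottle is amber at (241,191), counterclockwise of the beam, and the cube is at (275,187). The carousel therefore turns clockwise (deck to -pi/4), which takes the button towards +y. Next I move to hover over the button.

```bash
python3 -m crank '[0,0,-7,-0.02,-0.02,0,1, 0,0,-14,-0.045,-0.045,0,1, 0,0,-21,-0.07,-0.075,0,1, 0,0,-23.9,-0.1,-0.105,0,1, 0,0,-23.9,-0.128,-0.135,0,1, 0,0,-23.9,-0.155,-0.165,0,1, 0,0,-23.9,-0.18,-0.195,0,1, 0,0,-23.9,-0.2,-0.215,0,1, 0,0,-23.9,-0.208,-0.222,0,1, 0,0,-23.9,-0.208,-0.222,0,1]'
python3 -m crank '[0,0,0,-0.008,-0.025,0,1, 0,0,0,-0.02,-0.06,0,1, 0,0,0,-0.034,-0.098,0,1, 0,0,0,-0.048,-0.136,0,1, 0,0,0,-0.062,-0.175,0,1, 0,0,0,-0.076,-0.214,0,1, 0,0,0,-0.088,-0.25,0,1, 0,0,0,-0.096,-0.275,0,1, 0,0,0,-0.1,-0.2875,0,1, 0,0,0,-0.1,-0.2875,0,1]'
python3 - <<'E'
from h import *
s=r.get_state();print(s)
w=r.camera("wrist");cv2.imwrite("pics/w1.png",w)
E
```

```text
time: 0.93
eef_pos: [0.3539, 0.2826, 0.231]
tool_rot: [-3.141, -0.0, 3.138]
contact_force: [0.4, 0.3, 0.2]
grip_width: 0.003
grip_force: 0.0
time: 1.77
eef_pos: [0.4548, -0.0043, 0.2313]
tool_rot: [3.142, 0.0, 3.139]
contact_force: [-0.9, 0.3, -0.2]
grip_width: 0.001
grip_force: 0.0
{'time': 1.7667, 'qpos': array([-1.63959647e-01, -1.59185487e-01,  1.99885646e+00,  9.63142119e-05,
        1.30146763e+00, -1.73253197e+00]), 'joint_vel': array([ 0.05198315, -0.01963035,  0.02569421,  0.0350466 ,  0.02488123,
        0.03397459]), 'joint_torque': array([ -0.87976919, -23.28380406, -30.24866223,  -0.15117297,
        -0.04133381,  -0.16193518]), 'eef_pos': array([ 0.4548478 , -0.00427202,  0.23130858]), 'tool_rot': array([3.14157413e+00, 4.63071472e-04, 3.13934304e+00]), 'contact_force': array([-0.89423379,  0.25892112, -0.16518322]), 'moment': array([-0.02442734, -0.02932911,  0.01839261]), 'grip_force': 0.0, 'grip_width': 0.0012035967148733512}
```

View pics/w1.png

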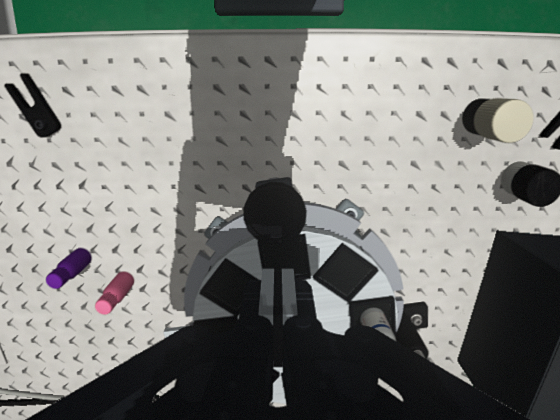

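The button is at about (275,211), roughly 62 px across, and the fingertips come up from the bottom. I'll fit its rim and cast the centre onto z=0.137.

```bash
cat >> h.py <<'E'
from scipy.spatial.transform import Rotation as Ro
from scipy.optimize import least_squares
def wray(pts,s,z):
    c=r.get_calibration("wrist");K=np.array([[c['fx'],0,c['cx']],[0,c['fy'],c['cy']],[0,0,1]])
    T=np.eye(4);T[:3,:3]=Ro.from_euler('xyz',s['tool_rot']).as_matrix();T[:3,3]=s['eef_pos'];T=T@c['tool_from_camera']
    p=cv2.undistortPoints(np.array(pts,float).reshape(-1,1,2),K,c['dist_coeffs'])[:,0]
    d=np.c_[p,np.ones(len(p))]@T[:3,:3].T;o=T[:3,3];return o+d*((z-o[2])/d[:,2])[:,None]
def circ(P):
    f=least_squares(lambda q:np.hypot(P[:,0]-q[0],P[:,1]-q[1])-q[2],[*P[:,:2].mean(0),.02],loss='soft_l1',f_scale=.0005);return f.x
E
python3 - <<'E'
from h import *
s=r.get_state()
w=cv2.imread("pics/w1.png");g=cv2.cvtColor(w,6)
# rim edge: march outward from centre, first bright crossing
c=np.array([275,211.]);P=[]
for a in np.deg2rad(np.r_[np.arange(-170,-109,5),np.arange(-70,-5,5),np.arange(0,30,5),np.arange(150,180,5)]):
    for t in np.arange(20,45,.5):
        u=c+t*np.array([np.cos(a),np.sin(a)])
        if cv2.getRectSubPix(g,(1,1),tuple(u))[0,0]>75:P.append(u);break
P=np.array(P);print(len(P),g[205:216:5,240:312:4])
W=wray(P,s,.137);q=circ(W);print("rim",q,np.abs(np.hypot(*(W[:,:2]-q[:2]).T)-q[2]).round(4))
# hub/spindle from the top picture, plate disc of bright deck
print(wray([[275,211]],s,.137))
cv2.imwrite("pics/w1c.png",cv2.resize(np.clip(w[165:300,200:360]*2.5,0,255).astype(np.uint8),(700,590),interpolation=2))
E
```

```text
38 [[100  64  25  24  25  23  23  25  25  24  28  24  29  30  30  34  54 149]
 [105  26  22  19  24  21  22  23  22  19  26  24  29  26  32  30  28 166]
 [ 68  22  22  24  21  26  22  24  21  25  20  27  29  25  29  30  26 169]]
rim [ 0.45173949 -0.00437005  0.02182684] [0.0007 0.0006 0.0009 0.0008 0.0007 0.0006 0.0066 0.0006 0.0002 0.002
 0.0025 0.0019 0.0017 0.0045 0.0042 0.0015 0.0001 0.0003 0.0007 0.0007
 0.0008 0.0008 0.0009 0.0006 0.     0.0007 0.     0.     0.     0.0004
 0.0008 0.0016 0.0016 0.     0.0001 0.0001 0.0003 0.0004]
[[ 0.45122606 -0.00367828  0.137     ]]
```

View pics/w1c.png

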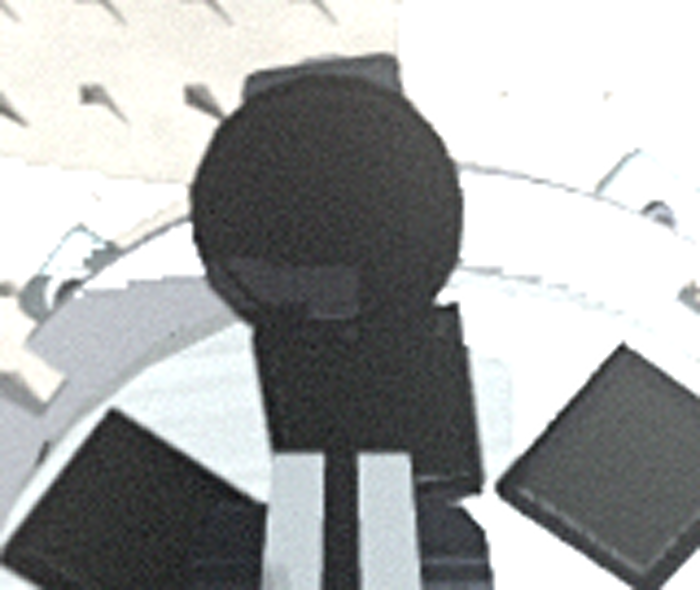

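The rim centre is at (0.4517, -0.004) with radius 21.8 mm, against 22 expected. With spindle ≈ (0.575, 0.0126) it lies 124 mm out, so it fits. The closed tips are about 14×22 mm and fit the 37 mm dish. I go down to just above the floor, then press in steps.

```bash
python3 -m crank '[0,0,0,0.003,0,0.025,1, 0,0,0,0.003,0,0.05,1, 0,0,0,0.003,0,0.07,1, 0,0,0,0.003,0,0.085,1, 0,0,0,0.003,0,0.091,1, 0,0,0,0.003,0,0.094,1, 0,0,0,0.003,0,0.094,1, 0,0,0,0.003,0,0.094,1]'
python3 -m crank '[0,0,0,0,0,0.004,1, 0,0,0,0,0,0.007,1, 0,0,0,0,0,0.007,1]'
python3 -m crank '[0,0,0,0,0,0.003,1, 0,0,0,0,0,0.006,1, 0,0,0,0,0,0.006,1, 0,0,0,0,0,0.006,1]'
```

```text
time: 2.48
eef_pos: [0.4514, -0.0026, 0.1383]
tool_rot: [-3.142, 0.002, -3.14]
contact_force: [0.7, -0.4, 0.7]
grip_width: 0.002
grip_force: 0.0
time: 2.73
eef_pos: [0.4516, -0.0032, 0.131]
tool_rot: [-3.142, 0.003, -3.142]
contact_force: [0.8, 1.0, 3.4]
grip_width: -0.004
grip_force: 1.5
time: 3.07
eef_pos: [0.4515, -0.0034, 0.125]
tool_rot: [-3.141, 0.002, -3.142]
contact_force: [2.2, 0.7, 4.5]
grip_width: 0.001
grip_force: 2.4
```

```bash
python3 -m crank '[0,0,0,0,0,0.002,1, 0,0,0,0,0,0.004,1, 0,0,0,0,0,0.005,1, 0,0,0,0,0,0.005,1]'
python3 -m crank '[0,0,0,0,0,0.001,1, 0,0,0,0,0,0.001,1, 0,0,0,0,0,0.001,1]'
```

```text
time: 3.4
eef_pos: [0.4516, -0.0034, 0.1201]
tool_rot: [-3.141, 0.002, -3.141]
contact_force: [1.5, 1.2, 6.6]
grip_width: 0.003
grip_force: 3.2
time: 3.65
eef_pos: [0.4516, -0.0035, 0.1199]
tool_rot: [-3.141, 0.002, -3.141]
contact_force: [-0.2, -0.0, 9.8]
grip_width: 0.001
grip_force: 4.8
```

At the bottom stop with about 10 N on the tip. Now the first half of the arc.

```bash
python3 -m crank '[0,0,0,0.0005,0.004,0,1, 0,0,0,0.0009,0.0097,0,1, 0,0,0,0.001,0.0145,0,1, 0,0,0,0.001,0.0194,0,1, 0,0,0,0.0007,0.0242,0,1, 0,0,0,0.0003,0.0291,0,1, 0,0,0,-0.0004,0.034,0,1, 0,0,0,-0.0011,0.0388,0,1, 0,0,0,-0.002,0.0435,0,1, 0,0,0,-0.0033,0.0483,0,1]'
python3 - <<'E'
from h import *
s=r.get_state();print(s['eef_pos'],s['contact_force'])
w=r.camera("wrist");cv2.imwrite("pics/w2.png",w)
E
```

```text
time: 4.48
eef_pos: [0.4552, 0.0449, 0.1199]
tool_rot: [-3.141, 0.003, -3.141]
contact_force: [-0.0, -0.8, 7.9]
grip_width: 0.003
grip_force: 4.4
[0.45516188 0.04488257 0.11990631] [-6.67203828e-03 -7.98511565e-01  7.85813018e+00]
```

View pics/w2.png

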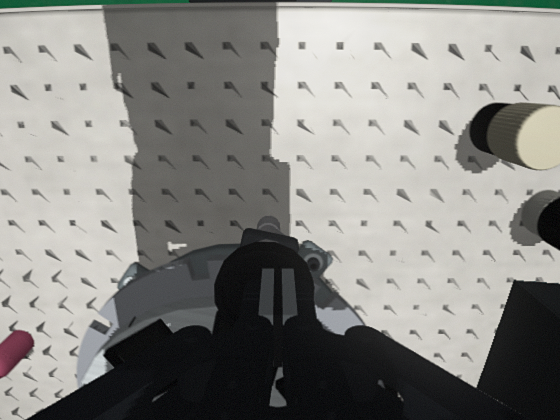

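The button follows the tip. Rim edges are at about 215 and 313 px, centre about (264,287), with the tip at about (277,270), so the tip leads by about 6 mm against the dish wall. I measure that now and work out the rest of the arc.

```bash
cat >> h.py <<'E'
def button(name,c,s,z,angs,thr=45):
    g=cv2.cvtColor(cv2.imread(name),6);P=[]
    for a in np.deg2rad(angs):
        for t in np.arange(30,75,.5):
            u=np.array(c)+t*np.array([np.cos(a),np.sin(a)])
            if cv2.getRectSubPix(g,(1,1),tuple(u))[0,0]>thr:P.append(u);break
    W=wray(P,s,z);q=circ(W);e=np.hypot(*(W[:,:2]-q[:2]).T)-q[2]
    return q,(e*1e3).round(1)
E
python3 - <<'E'
from h import *
s=r.get_state()
q,e=button("pics/w2.png",(264,287),s,.125,np.r_[np.arange(-185,-115,5),np.arange(-50,10,5)])
print(q,e)
b0=np.array([.4517,-.004]);b1=q[:2];m=(b0+b1)/2;d=b1-b0;L=np.hypot(*d);n=np.array([d[1],-d[0]])/L
sp=m+n*np.sqrt(.124**2-L*L/4);print("spindle",sp,"turned deg",2*np.degrees(np.arcsin(L/2/.124)))
for S in (sp,np.array([.5746,.0126])):
  for a in(30,40,45):
    t=np.radians(-a);v=b0-S;print(a,S+np.array([[np.cos(t),-np.sin(t)],[np.sin(t),np.cos(t)]])@v)
E
```

```text
[0.45102297 0.0366241  0.01675518] [ 1.5  1.   0.4 -0.1 -0.5 -0.7 -0.7 -0.6 -0.2 -0.4 -0.1  0.1  0.9  1.9
  7.8  5.7  6.1 -1.2 -1.  -0.8 -0.6 -0.4 -0.2  0.   0.3  0.5]
spindle [0.57366909 0.0183504 ] turned deg 18.858499221365097
30 [0.45686556 0.05997893]
40 [0.46586879 0.07962922]
45 [0.4716198  0.08879145]
30 [0.45986548 0.05967398]
40 [0.46978286 0.07888226]
45 [0.4759586  0.08776545]
```

```bash
python3 - <<'E'
from h import *
s=r.get_state()
w=cv2.imread("pics/w2.png");g=cv2.cvtColor(w,6)
for row in (270,280,290,300):print(row,g[row,206:224],g[row,304:326])
print(wray([[215,287],[313,287],[264,287]],s,.125))
cv2.imwrite("pics/w2c.png",cv2.resize(np.clip(w[220:340,190:350]*3.,0,255).astype(np.uint8),(800,600),interpolation=2))
E
```

```text
270 [61 62 69 75 77 78 78 76 77 78 78 79 78 44 19 15 16 22] [ 25  25  25  24  27  42  57  50  45  45  44  45  49  56  67  68  62  64
  62  60  85 153]
280 [78 77 80 74 76 76 78 77 78 45 18 15 15 14 13 13 17 12] [ 27  25  23  23  24  28  25  21  31  50  63  62  63  61  61  57  53  53
  67  96 102  80]
290 [77 78 77 74 76 78 81 79 35 16 14 17 14 14 11 10  5 16] [26 27 24 26 26 25 29 30 25 30 65 83 76 74 66 63 63 66 66 66 65 67]
300 [73 72 74 74 75 73 72 73 49 16 17 10 13 14 17 13 13 11] [23 24 27 23 27 24 29 21 26 37 63 63 62 63 62 62 61 63 62 65 62 61]
[[0.45349246 0.01968054 0.125     ]
 [0.45347853 0.06157593 0.125     ]
 [0.45345433 0.04064251 0.125     ]]
```

View pics/w2c.png

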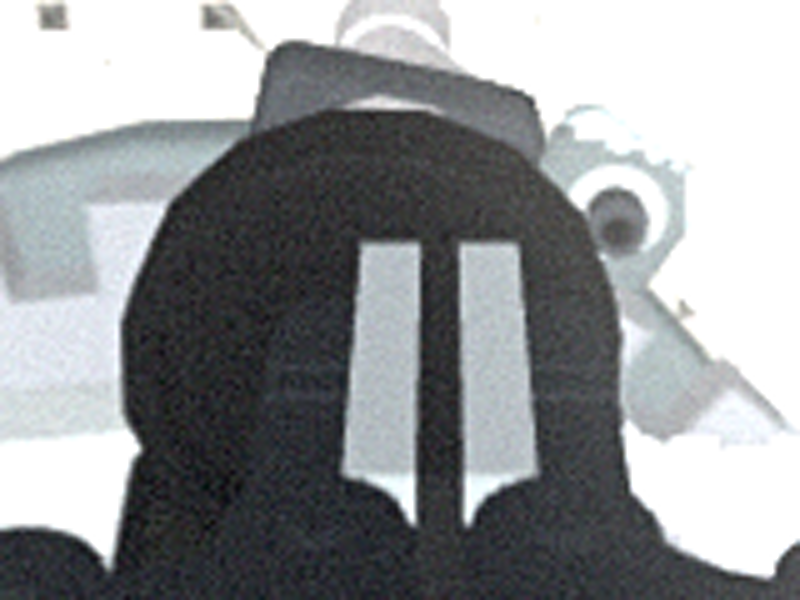

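Rim centre at about (264,291), i.e. button (0.455, 0.041), so it has turned about 21° and the tip leads by 4 mm. The refined spindle is (0.575, 0.011), and the button target is (0.477, 0.088). I continue to about 7/8 of the rest.

```bash
python3 -m crank '[0,0,0,-0.0018,0.006,0,1, 0,0,0,-0.0042,0.0122,0,1, 0,0,0,-0.0068,0.0183,0,1, 0,0,0,-0.0098,0.0242,0,1, 0,0,0,-0.013,0.03,0,1, 0,0,0,-0.0165,0.0355,0,1, 0,0,0,-0.0195,0.0398,0,1, 0,0,0,-0.0204,0.041,0,1, 0,0,0,-0.0204,0.041,0,1]'
python3 - <<'E'
from h import *
s=r.get_state();print(s['eef_pos'],s['contact_force'])
w=r.camera("wrist");cv2.imwrite("pics/w3.png",w)
g=cv2.cvtColor(w,6)
cv2.imwrite("pics/w3c.png",cv2.resize(np.clip(w[220:340,190:350]*3.,0,255).astype(np.uint8),(800,600),interpolation=2))
t=r.camera("top");cv2.imwrite("pics/t3.png",t)
E
```

```text
time: 5.28
eef_pos: [0.4755, 0.0865, 0.1199]
tool_rot: [3.141, 0.002, -3.141]
contact_force: [0.1, -0.5, 10.0]
grip_width: 0.001
grip_force: 4.7
[0.47554496 0.08647149 0.11989162] [ 0.0646806  -0.47089928 10.0091029 ]
```

View pics/w3c.png

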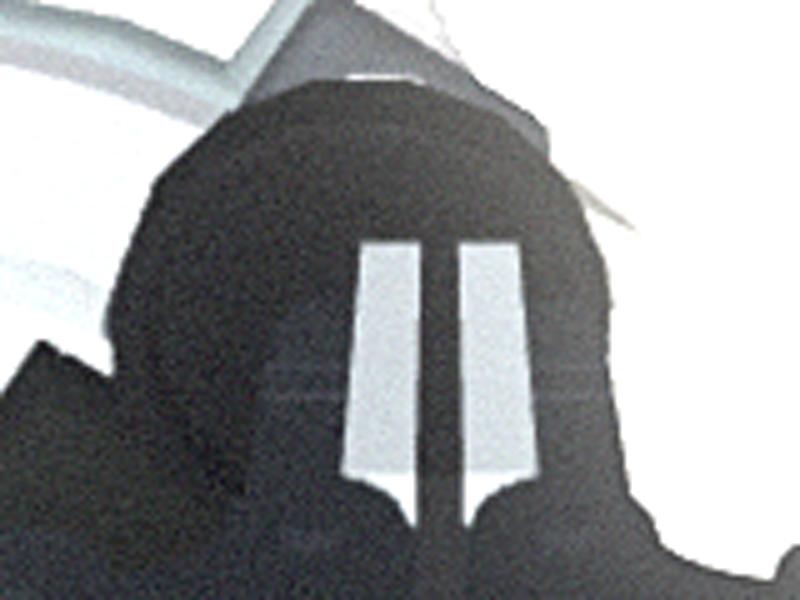

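Rim left 107, right 608 and top 78 in the crop, so the centre is at about (261.5, 285.6) px.

```bash
python3 - <<'E'
from h import *
s=r.get_state()
b0=np.array([.4517,-.004]);b1=wray([[264.4,291]],dict(s,eef_pos=[.4552,.0449,.1199]),.125)[0,:2];b2=wray([[261.5,285.6]],s,.125)[0,:2]
f=lambda q:[*[(np.hypot(*(b-q))-.124) for b in(b0,b1,b2)],(q[0]-.575)/3,(q[1]-.0126)/3]
S=least_squares(f,[.575,.012]).x
an=lambda b:np.degrees(np.arctan2(*(b-S)[::-1]))%360
t=np.radians(an(b0)-45);g=S+.124*np.array([np.cos(t),np.sin(t)])
print(b1,b2,S,an(b0)-an(b1),an(b0)-an(b2),"goal",g,"move",g-b2,"tip now",s['eef_pos'])
E
```

```text
[0.45525306 0.03996716] [0.47279637 0.08016461] [0.57530706 0.01061372] 20.482003335169992 40.89851373851286 goal [0.47793764 0.08739391] move [0.00514128 0.0072293 ] tip now [0.4754002  0.0863006  0.11986608]
```

```bash
python3 -m crank '[0,0,0,-0.0012,0.002,0,1, 0,0,0,-0.003,0.0045,0,1, 0,0,0,-0.0045,0.0063,0,1, 0,0,0,-0.005,0.007,0,1, 0,0,0,-0.005,0.007,0,1, 0,0,0,-0.005,0.007,0,1]'
python3 - <<'E'
from h import *
w=r.camera("wrist");s=r.get_state();print(s['eef_pos'],s['contact_force'])
g=cv2.cvtColor(w,6)
for row in (265,275,285):print(row,g[row,203:222],g[row,304:322])
for col in (255,262,268):print(col,g[226:246,col])
cv2.imwrite("pics/w4c.png",cv2.resize(np.clip(w[220:340,190:350]*3.,0,255).astype(np.uint8),(800,600),interpolation=2))
E
```

```text
time: 5.88
eef_pos: [0.4806, 0.093, 0.1199]
tool_rot: [-3.141, 0.003, -3.141]
contact_force: [-0.2, -0.8, 8.2]
grip_width: 0.001
grip_force: 4.2
[0.48058559 0.09301841 0.11990306] [-0.16681899 -0.18000056  9.04172204]
265 [87 91 90 93 88 90 91 87 90 91 91 95 86 39 14 15 15 22 15] [ 36  37  34  38  75 119 119 119 119 120 122 121 120 122 121 124 120 120]
275 [84 85 83 84 83 83 64 37 29 17 20 14 18 18 16 16 15 17 15] [ 31  34  35  37  39  34  36  63 128 125 125 123 122 123 123 124 123 121]
285 [117 118 119 121 113 108  87  55  30  18  15  16  22  13  19  14  16  11
  16] [ 36  40  36  39  36  36  32  41 127 246 237 233 232 231 231 231 232 232]
255 [50 47 51 46 48 47 48 45 39 28 24 24 22 21 23 25 25 24 26 25]
262 [50 49 50 49 49 47 47 54 83 33 26 25 29 27 29 29 24 27 28 28]
268 [42 42 47 48 49 51 50 50 61 53 30 27 30 30 28 27 26 28 29 32]
```

View pics/w4c.png

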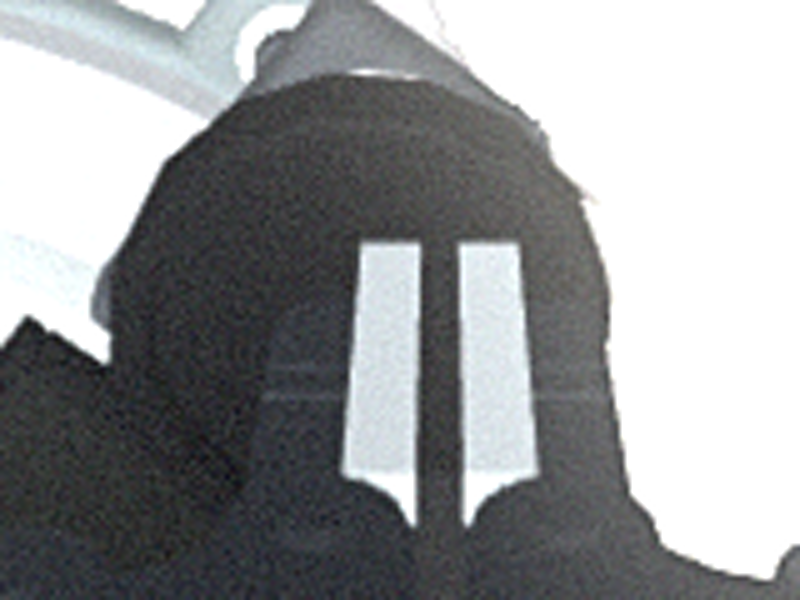

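The rim is now centred at about (262,284.5) px, giving button ≈ (0.478, 0.087), about 44.8°. I let it up slowly and watch the force.

```bash
python3 -m crank '[0,0,0,0,0,-0.001,1, 0,0,0,0,0,-0.002,1, 0,0,0,0,0,-0.003,1, 0,0,0,0,0,-0.004,1, 0,0,0,0,0,-0.0055,1, 0,0,0,0,0,-0.0055,1]'
python3 -m crank '[0,0,0,0,0,-0.0015,1, 0,0,0,0,0,-0.003,1, 0,0,0,0,0,-0.003,1, 0,0,0,0,0,-0.003,1]'
```

```text
time: 6.43
eef_pos: [0.4803, 0.0927, 0.1249]
tool_rot: [-3.141, 0.003, -3.141]
contact_force: [2.2, -0.6, 4.4]
grip_width: 0.002
grip_force: 2.5
time: 6.77
eef_pos: [0.4797, 0.0929, 0.1272]
tool_rot: [-3.141, 0.001, -3.141]
contact_force: [2.7, -1.1, 4.1]
grip_width: 0.003
grip_force: 2.1
```

There is still 4 N on the tip above the riding height, so the pin is entering the notch. I lift clear.

```bash
python3 -m crank '[0,0,0,0,0,-0.002,1, 0,0,0,0,0,-0.005,1, 0,0,0,0,0,-0.01,1, 0,0,0,0,0,-0.02,1, 0,0,0,0,0,-0.035,1, 0,0,0,0,0,-0.055,1, 0,0,0,0,0,-0.075,1, 0,0,0,0,0,-0.09,1, 0,0,0,0,0,-0.1,1, 0,0,0,0,0,-0.1,1]'
python3 -m crank '[0,0,0,0.02,0.02,0,1, 0,0,0,0.05,0.05,0,1, 0,0,0,0.06,0.08,0,1, 0,0,0,0.06,0.11,0,1, 0,0,0,0.06,0.13,0,1, 0,0,0,0.06,0.13,0,1, 0,0,0,0.06,0.13,0,1]'
python3 - <<'E'
from h import *
w=r.camera("wrist");a=r.camera("top");b=r.camera("scene")
A=cv2.resize(a[160:260,205:305],(400,400),interpolation=2);B=cv2.resize(b[160:300,200:340],(400,400),interpolation=2)
cv2.imwrite("pics/end.png",np.hstack([A,B]))
E
```

```text
time: 7.6
eef_pos: [0.4799, 0.0935, 0.2292]
tool_rot: [3.141, 0.003, -3.141]
contact_force: [0.2, 0.4, 0.2]
grip_width: -0.002
grip_force: 0.0
time: 8.18
eef_pos: [0.4177, 0.2234, 0.2254]
tool_rot: [-3.14, -0.003, -3.139]
contact_force: [-0.3, -0.2, -0.3]
grip_width: 0.004
grip_force: 0.0
```

View pics/end.png

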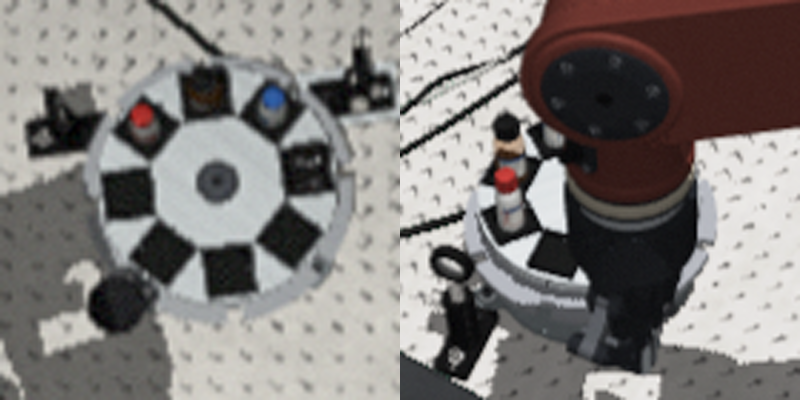

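The amber bottle is now in the beam station at crop (205,90), the nests line up with the starting pattern, everything stands upright, and the robot is clear. I hand it in.

```bash
python3 -c "
from rig import r
print(r.job_done())"
```

```text
the job is handed in; nothing more can be done
None
```

I pressed the plunger, turned the carousel one notch clockwise so the amber bottle stands in the beam, let the plunger up into the new notch, and handed the job in at about 8 s; the rig did not return a verdict.

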